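# Lay up two machine feet on the welding turntables

### The arm

A 6-joint arm with a two-finger parallel gripper is mounted at the origin on the work surface. World frame = base frame: x ahead of the robot, y to its left, z up, the work surface at z = 0. Lengths are in m, angles in rad, forces in N, time in s.
With the tool pointing down it reaches from about 0.3 to 1 m from the base axis. Payload 5.1 kg.
Tool frame: the origin (TCP) lies at the centre of the arm's flange, where the gripper is bolted on; the fingertips stand 190 mm ahead of it and the grasp point (between the pads) lies 171 mm ahead of it (tip_reach is the distance from the TCP to the fingertips, in m); x points along the fingers, y is the direction in which the jaws open and shut, and the axes are right-handed (so a half turn about x gives the same grasp; the last joint's range is limited). The gripper opens to 95 mm and grips with 3 to 60 N. Pads are 20 mm wide; open, the fingers measure 119 mm over their backs; the gripper's body (75 mm by 180 mm) begins 59 mm behind the grasp point.
Start: joints at [1.16, 0.124, 1.65, -0, 1.367, -0.083], TCP at [0.209, 0.615, 0.405] pointing down, gripper open.
Joint ranges: [-2.61, 2.61], [-1.02, 2.33], [0.03, 2.71], [-1.35, 4.49], [0.32, 2.68], [-2.91, 2.91]. Speed limits (rad/s): [2.57, 2.57, 3.14, 3.14, 3.14, 3.14].

### API

Orientations are given as [roll, pitch, yaw] about the fixed x, y, z axes, in that order (R = Rz(yaw) Ry(pitch) Rx(roll)).
In Python, from station import * gives the robot as it stands.
- The arm moves only by the shell command python3 -m inch 'ROWS' [FORCE]. ROWS is JSON, a list of rows, each a list of 7 numbers: the opening, from 0 (shut) to 1 (fully open), then the shift along the tool's x, y, z normalised to -1 to 1, where 1 is 0.1 m, then the turn, a rotation vector about the tool's x, y, z normalised to -1 to 1, where 1 is 180 degrees. In form: [[gripper, dx, dy, dz, wx, wy, wz], ...]. A call has 1 to 20 rows; each row is the pose to reach, as a shift and turn from the pose commanded when the call began, along the tool's axes at that moment, turning the shorter way round; what a row does not reach only later rows make up. A row lasts 1/8 s, in which the tool goes at most 62.5 mm and 10.7 degrees, less where a joint would pass 70% of its speed; a pose out of reach is approached as far as the arm can. A call with a number of a shift or a turn outside -1 to 1 is refused whole. A call with a gripper value outside its range is refused whole. The fingers move at their own pace and stop on an object; FORCE is the grip in N (left out, the last holds). Time passes only in rows, so rows that repeat a pose let the fingers close. It gives the time, the measured TCP pose, the force and the opening at its end, in the units of the state.
- sense(): the state, without advancing time (a new reading comes with each control period).
- read_camera(name): name is "scene" or "top" or "wrist"; returns the picture (420x560x3 uint8, red, green, blue); there is no depth.
- camera_info(name): a dict with "intrinsics" (3x3 intrinsics, pixels), "dist" ([k1, k2, p1, p2, k3] as OpenCV has them; the pictures are not rectified), "world_from_camera" (4x4, takes a point from camera to world coordinates); the wrist camera has in their place "mount" (4x4, takes a point from camera to tool coordinates, whose origin is the TCP and whose axes are the tool frame's). Camera axes: x right, y up, looking along -z (the intrinsics and any distortion apply to the point x, -y, -z); pixel columns grow to the right and rows downward; lengths in m; the calibration is good to about 2 mm. A picture is of the moment at which its call begins: read the wrist's pose just before it. camera_info takes no time and is no camera call.
- job_done(): hands the job in, once; it reports no verdict.
The state is a dict: "clock": time; "qpos": joint angles; "qvel": joint speeds; "joint_efforts": joint torques, N m; "eef_pos": TCP position; "tool_rot": TCP orientation; "wrist_force": force on the tool from outside, world axes, zero at the start; "torque": the same for the moment, N m; "grip_width": opening from 0.0 (shut) to 1.0 (fully open).
Only numpy, scipy, OpenCV 4.12 (cv2) and the standard library are available. Lean on these libraries where they do the work, as an engineer would, in place of code of your own. Each camera call takes 0.05 s, during which the arm holds its last target. There are 200 camera calls.

### The job

Lay up two machine feet ready for tacking. First, on the green turntable, lay the dark square plate, stand the green pipe on it and put the white cap on the pipe; then, on the yellow turntable, lay the copper flange and stand the blue bush on it. Work in that order, each piece centred on what is under it and let go before the next, and leave the red pipe and the orange magnet where they are.

Things in the scene. Friction and masses are not known exactly. Their poses are not given: they have to be found in the camera images.
- green_turntable: TARGET, fixed: round welding turntable with a green painted base (diameter 112 mm, its rim shows as a green ring from above) and a bright aluminium top disc (diameter 92 mm) with a black centre dot and four dark slots. Origin: centre of its underside, on the bench; the flat top where parts rest is 30 mm above the origin. z up. It does not turn.
- yellow_turntable: TARGET, fixed: round welding turntable with a yellow painted base (diameter 112 mm, its rim shows as a yellow ring from above) and a bright aluminium top disc (diameter 92 mm) with a black centre dot and four dark slots. Origin: centre of its underside, on the bench; the flat top where parts rest is 30 mm above the origin. z up. It does not turn.
- square_plate: loose dark steel base plate, 62 x 62 mm square, 12 mm thick, four black bolt-hole marks near the corners, about 350 g. Origin: centre of its underside; x and y along its sides, z up.
- green_pipe: loose upright short pipe, painted green, outer diameter 48 mm, inner 38 mm, 45 mm tall, about 220 g. Origin: centre of its underside, on the pipe's axis; z up along the pipe. It has the same diameter as the red pipe.
- white_cap: loose flat round end cap, white, plain with one small grey dot, diameter 58 mm, 12 mm thick, about 240 g. Origin: centre of its underside; z up.
- round_flange: loose flat round copper-coloured flange with six black bolt-hole marks (no real holes), diameter 64 mm, 12 mm thick, about 300 g. Origin: centre of its underside; z up.
- blue_bush: loose upright thick-walled bush, painted blue, outer diameter 40 mm, bore 18 mm, 40 mm tall, about 280 g. Origin: centre of its underside, on its axis; z up.
- red_pipe: BYSTANDER, to be left alone: loose upright pipe offcut, painted red, outer diameter 48 mm, 32 mm tall, about 200 g. Origin: centre of its underside; z up.
- orange_magnet: BYSTANDER, to be left alone: loose orange square holding magnet (not magnetic to the parts here), 58 x 58 mm, 20 mm tall, with a small steel square on top, about 450 g. Origin: centre of its underside; z up.
Mind the look-alikes: they are no part of the job. What is shaped like the yellow_turntable but purple or turquoise is not meant.

How it is judged:
By the outcome, as a careful person would: the job done as asked, in the order asked, and still so for the second after the job is handed in, with the robot touching nothing.
It also fails if it takes over 115 s, if anything falls off the work surface, if the arm or the gripper's body presses on something with over 40 N, if the wrist force passes 120 N, or if a joint passes its speed limit or range.

## Working session

There is one attempt and no reset: what is moved stays moved. The work goes in short steps, Python scripts to look and compute and a shell command to move; the robot and the scene stay as the last step left them, time stands still between calls to the robot, and variables do not carry over. Pictures are saved under pics/ and viewed, about 12 in all and at most 16, crops included, and the job is handed in when it is done.

```bash
mkdir -p pics; ls
python3 - <<'E'
from station import *
import cv2,json,numpy as np
np.set_printoptions(precision=4,suppress=True)
print(sense())
for n in ["scene","top","wrist"]:
    print(n,camera_info(n))
    cv2.imwrite(f"pics/{n}0.png",read_camera(n)[:,:,::-1])
E
```

```text
pics
{'clock': 0.0, 'qpos': array([ 1.1604,  0.1245,  1.6516, -0.    ,  1.3675, -0.0826]), 'qvel': array([ 0.0012, -0.0005,  0.0015,  0.0005, -0.0016, -0.0003]), 'joint_efforts': array([ -0.0008, -41.7577, -35.9934,   0.0774,   0.0489,  -0.0002]), 'eef_pos': array([0.2092, 0.6152, 0.4035]), 'tool_rot': array([-1.6298,  1.5688, -1.9576]), 'wrist_force': array([ 0.4753, -0.6779,  0.3366]), 'torque': array([ 0.011 ,  0.0022, -0.0574]), 'grip_width': 1.0017481244242115}
scene {'intrinsics': array([[511.8253,   0.    , 276.1778],
       [  0.    , 511.8253, 206.2076],
       [  0.    ,   0.    ,   1.    ]]), 'dist': array([0.0487, 0.    , 0.    , 0.    , 0.    ]), 'world_from_camera': array([[-0.745 , -0.426 ,  0.5134,  1.0838],
       [ 0.667 , -0.4655,  0.5817,  0.8255],
       [-0.0088,  0.7758,  0.6309,  0.8634],
       [ 0.    ,  0.    ,  0.    ,  1.    ]])}
top {'intrinsics': array([[419.2887,   0.    , 281.1409],
       [  0.    , 419.2887, 213.9769],
       [  0.    ,   0.    ,   1.    ]]), 'dist': array([0.0077, 0.    , 0.    , 0.    , 0.    ]), 'world_from_camera': array([[ 0.0107,  0.9899, -0.1411,  0.269 ],
       [-0.9998,  0.0078, -0.0208,  0.0671],
       [-0.0195,  0.1413,  0.9898,  1.1427],
       [ 0.    ,  0.    ,  0.    ,  1.    ]])}
wrist {'intrinsics': array([[313.3364,   0.    , 274.057 ],
       [  0.    , 313.3364, 214.3761],
       [  0.    ,   0.    ,   1.    ]]), 'dist': array([-0.0646,  0.    ,  0.    ,  0.    ,  0.    ]), 'mount': array([[-0.0001,  0.2541, -0.9672,  0.0206],
       [ 1.    , -0.0001, -0.0001,  0.0006],
       [-0.0001, -0.9672, -0.2541, -0.0701],
       [ 0.    ,  0.    ,  0.    ,  1.    ]])}
```

View pics/top0.png

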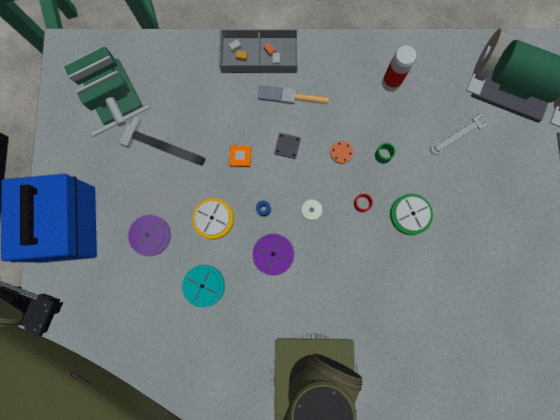

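View pics/scene0.png

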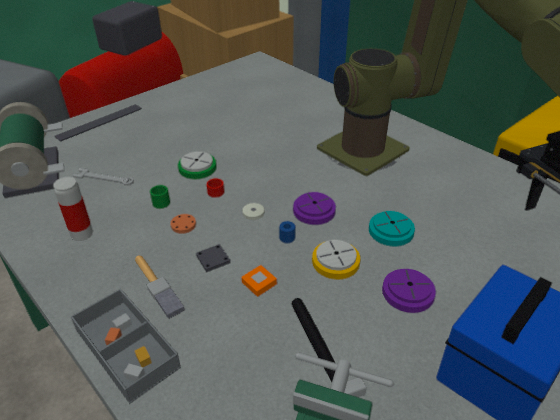

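The top view shows, as (column, row):
- square plate (288,146)
- flange (342,152)
- green pipe (385,153)
- red pipe (363,203)
- green turntable (411,214)
- white cap (312,210)
- blue bush (263,208)
- yellow turntable (212,218)
- orange magnet (240,156)

The purple and turquoise discs are look-alikes. The scene view shows the same objects. Next I fit known silhouettes in both views.

```bash
cat > h.py <<'E'
from station import *
import cv2,numpy as np
from scipy.optimize import least_squares
from scipy.spatial.transform import Rotation as Rn
np.set_printoptions(precision=4,suppress=True)
def tool_T(s):
    T=np.eye(4);T[:3,:3]=Rn.from_euler('xyz',s['tool_rot']).as_matrix();T[:3,3]=s['eef_pos'];return T
def cam(name,s=None):
    i=camera_info(name);return i['intrinsics'],i['dist'],(tool_T(s)@i['mount'] if name=='wrist' else i['world_from_camera'])
def proj(c,P):
    K,d,T=c;F=np.diag([1,-1,-1.]);R=F@T[:3,:3].T;t=-R@T[:3,3]
    return cv2.projectPoints(np.asarray(P,float).reshape(-1,1,3),cv2.Rodrigues(R)[0],t,K,d)[0][:,0]
def ray(c,uv,z):
    K,d,T=c;n=cv2.undistortPoints(np.array([[uv]],float),K,d)[0,0]
    v=T[:3,:3]@[n[0],-n[1],-1];o=T[:3,3];return o+v*(z-o[2])/v[2]
def body(p,w,h,sq=None):
    a=np.linspace(0,2*np.pi,60,endpoint=False)
    q=np.c_[np.cos(a),np.sin(a)]*w/2
    if sq is not None:
        a=sq+np.pi/4+np.arange(4)*np.pi/2;q=np.c_[np.cos(a),np.sin(a)]*w/2*2**.5
    return np.vstack([np.c_[q+p[:2],np.full(len(q),p[2]+k)] for k in(0,h)])
def hullc(c,P):
    hl=cv2.convexHull(proj(c,P).astype(np.float32));m=cv2.moments(hl);return np.array([m['m10'],m['m01']])/m['m00'],m['m00']
# hsv ranges
COL={'green':((45,90,30),(85,255,255)),'red':((172,120,60),(8,255,255)),'blue':((100,120,40),(125,255,255)),'copper':((4,90,90),(13,255,255)),
 'orange':((9,200,150),(20,255,255)),'yellow':((20,120,100),(32,255,255)),'white':((0,0,195),(180,40,255)),'dark':((0,0,0),(180,90,100))}
def blob(img,col,uv,r=45):
    hsv=cv2.cvtColor(img,cv2.COLOR_RGB2HSV);lo,hi=COL[col]
    m=cv2.inRange(hsv,lo,hi) if lo[0]<=hi[0] else cv2.inRange(hsv,(0,)+lo[1:],hi)|cv2.inRange(hsv,lo,(180,)+hi[1:])
    w=np.zeros_like(m);cv2.circle(w,tuple(int(x) for x in uv),r,255,-1);m&=w
    cs=cv2.findContours(m,cv2.RETR_EXTERNAL,cv2.CHAIN_APPROX_NONE)[0]
    if not cs: return None
    k=cv2.convexHull(max(cs,key=lambda x:cv2.contourArea(cv2.convexHull(x))));M=cv2.moments(k)
    return np.array([M['m10'],M['m01']])/M['m00'],M['m00'],k
OBJ={'green_tt':('green',.112,.030,(411,214),(197,164)),'yellow_tt':('yellow',.112,.030,(212,218),(336,259)),
'plate':('dark',.062,.012,(288,146),(213,258)),'gpipe':('green',.048,.045,(385,153),(160,197)),'cap':('white',.058,.012,(312,210),(254,210)),
'flange':('copper',.064,.012,(342,152),(183,223)),'bush':('blue',.040,.040,(263,208),(287,232)),'rpipe':('red',.048,.032,(363,203),(215,187)),'magnet':('orange',.058,.020,(240,156),(259,280))}
E
python3 - <<'E'
from h import *
it,isc=read_camera('top'),read_camera('scene');ct,cs=cam('top'),cam('scene')
for n,(col,w,h,a,b) in OBJ.items():
    rt=32 if 'tt' in n else 20
    A=blob(it,col,a,rt);B=blob(isc,col,b,rt)
    if A is None or B is None: print(n,A is None,B is None);continue
    sq=None
    if n in('plate','magnet'):
        r=cv2.minAreaRect(A[2]);bx=cv2.boxPoints(r);P=[ray(ct,x,h)for x in bx];d=P[1]-P[0];sq=np.arctan2(d[1],d[0]);
    p0=ray(ct,A[0],h)*[1,1,0]
    f=lambda p:np.r_[hullc(ct,body(p,w,h,sq))[0]-A[0],hullc(cs,body(p,w,h,sq))[0]-B[0]]
    s=least_squares(f,p0);Q=body(s.x,w,h,sq)
    print(n,s.x,'res px',s.fun.round(2),'area ratio',round(A[1]/hullc(ct,Q)[1],3),round(B[1]/hullc(cs,Q)[1],3),'yaw',sq)
E
```

```text
green_tt [ 0.4334 -0.2624 -0.0128] res px [-0.19  0.26 -0.35  0.01] area ratio 0.918 0.66 yaw None
yellow_tt [ 0.4177  0.2785 -0.0085] res px [-0.03  0.02 -0.03 -0.  ] area ratio 0.924 0.8 yaw None
plate [0.6249 0.077  0.0002] res px [-0.07 -0.1   0.   -0.09] area ratio 0.93 0.989 yaw -0.22530886267657352
gpipe [ 0.6007 -0.1913 -0.    ] res px [ 0.02 -0.03  0.03 -0.  ] area ratio 0.857 0.877 yaw None
cap False True
flange [ 0.6075 -0.0749  0.0002] res px [ 0.03 -0.07  0.07  0.01] area ratio 0.885 0.885 yaw None
bush [0.4446 0.1401 0.0011] res px [-0.  0. -0.  0.] area ratio 0.77 0.788 yaw None
rpipe [ 0.4632 -0.1308  0.0002] res px [ 0.02 -0.03  0.06  0.01] area ratio 0.833 0.835 yaw None
magnet [0.593  0.2066 0.0061] res px [ 0.14 -0.15  0.17  0.08] area ratio 0.769 0.646 yaw -1.565957664616712
```

```bash
cat >> h.py <<'E'
def plan(x,y,z,jaw=None):
    """shift (inch units, tool axes) of the TCP to x,y,z; turn to put the jaw axis at angle jaw (mod pi)"""
    s=sense();T=tool_T(s);R=T[:3,:3]
    sh=R.T@(np.array([x,y,z])-T[:3,3])/.1
    j=np.arctan2(R[1,1],R[0,1]);o=f"t={s['clock']:.2f} pos {s['eef_pos']} jaw {j:.4f} toolx {R[:,0]} w {s['grip_width']:.3f} shift {sh}"
    if jaw is not None:
        d=(jaw-j+np.pi/2)%np.pi-np.pi/2;o+=f" wx {-d/np.pi:.4f}"
    # correction for tilt
    o+=f" level(wx,wy,wz) {(Rn.align_vectors([R.T@[0,0,-1]],[[1,0,0]])[0].as_rotvec()/np.pi)} q {s['qpos']}"
    print(o)
E
python3 - <<'E'
from h import *
plan(.625,.077,.4,-.2253+np.pi/2); print(tool_T(sense()))
it=read_camera('top')
print(it[205:216,305:320].mean(2).astype(int))
COL['white']=((0,0,170),(180,60,255))
A=blob(it,'white',(312,210),18);c=cam('top');print(A[:2])
p=least_squares(lambda p:hullc(c,body([*p,0],.058,.012))[0]-A[0],[.45,0]).x;print(p,hullc(c,body([*p,0],.058,.012)))
E
```

```text
t=0.25 pos [0.2092 0.6153 0.4042] jaw 1.2430 toolx [-0.0004 -0.0009 -1.    ] w 0.999 shift [ 0.0449 -3.7574  5.6692] wx -0.0326 level(wx,wy,wz) [ 0.     -0.      0.0003] q [ 1.1604  0.1241  1.6509 -0.      1.3675 -0.0826]
[[-0.0004  0.322   0.9467  0.2092]
 [-0.0009  0.9467 -0.322   0.6153]
 [-1.     -0.0009 -0.0001  0.4042]
 [ 0.      0.      0.      1.    ]]
[[179 180 182 179 179 182 184 184 185 184 184 185 188 189 187]
 [185 183 182 179 179 177 172 180 185 183 186 184 187 185 188]
 [183 184 182 182 178 158 137 145 168 183 186 187 187 188 187]
 [179 181 182 180 159 116 102 109 133 172 184 188 188 183 188]
 [178 180 180 167 132 103 106 104 114 156 184 185 186 186 187]
 [179 179 177 173 141 102 106 105 122 163 187 186 185 186 187]
 [180 178 179 181 168 129 115 119 146 181 189 188 188 186 187]
 [178 181 181 182 180 167 156 162 173 187 187 187 185 188 188]
 [177 178 182 182 182 186 183 183 183 187 185 186 186 183 188]
 [180 179 179 181 182 185 184 185 184 182 184 183 184 185 185]
 [179 179 180 180 182 181 183 185 183 185 182 183 183 186 182]]
(array([311.5477, 208.9931]), 288.5)
[0.4454 0.0079] (array([311.5477, 208.9931]), 362.93658572039567)
```

```bash
python3 -m inch '[[1,0,0,0,-0.0326,0,0],[1,0,0,0,-0.0326,0,0]]' 20 | tail -3
for i in 1 2 3 4 5; do python3 -m inch '[[1,0.1,-0.72,0.88,0,0,0],[1,0.1,-0.72,0.88,0,0,0],[1,0.1,-0.72,0.88,0,0,0]]' >/dev/null; done
python3 -m inch '[[1,0.1,-0.72,0.88,0,0,0],[1,0.1,-0.72,0.88,0,0,0],[1,0.1,-0.72,0.88,0,0,0],[1,0.1,-0.72,0.88,0,0,0]]'
python3 - <<'E'
from h import *
plan(.6249,.077,.192,-.2253+np.pi/2)
cv2.imwrite('pics/w1.png',read_camera('wrist')[:,:,::-1])
E
```

```text
tool_rot: [-1.598, 1.571, -1.824]
wrist_force: [0.3, -0.1, 0.1]
grip_width: 1.004
clock: 2.92
eef_pos: [0.6269, 0.0786, 0.3448]
tool_rot: [2.242, 1.57, 2.018]
wrist_force: [-0.2, -0.7, 0.2]
grip_width: 1.004
t=2.92 pos [0.6269 0.0786 0.3448] jaw 1.3470 toolx [-0.0005  0.001  -1.    ] w 1.004 shift [ 1.5284 -0.0211 -0.0147] wx 0.0005 level(wx,wy,wz) [ 0.     -0.0002 -0.0003] q [ 0.0396  0.1278  1.7488  0.0011  1.2655 -1.3078]
```

View pics/w1.png

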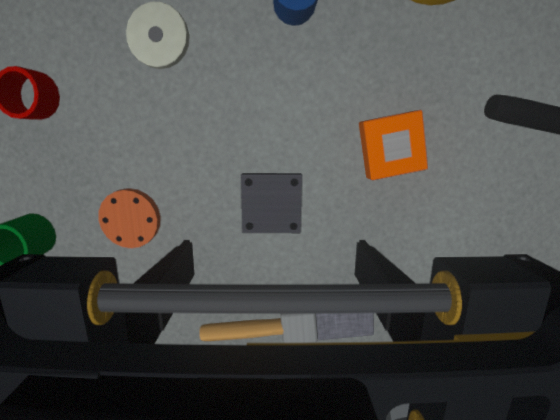

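The wrist view shows the plate at (271,203), square to the jaws, with the fingers at (175,270) and (375,270). The flange is at (128,218) and the cap at (156,34).

```bash
cat >> h.py <<'E'
def wfit(n,col,uv,w,h,z0=0,sq=None,r=60,s=None,img=None):
    if img is None: s=sense();img=read_camera('wrist')
    c=cam('wrist',s);A=blob(img,col,uv,r)
    if A is None: print(n,'none');return
    f=lambda p:hullc(c,body([*p,z0],w,h,sq))[0]-A[0]
    p=least_squares(f,ray(c,A[0],z0+h)[:2]).x
    print(n,'px',A[0],'xy',p,'area ratio',round(A[1]/hullc(c,body([*p,z0],w,h,sq))[1],3))
    return p,A,c
E
python3 - <<'E'
from h import *
s=sense();img=read_camera('wrist')
p,A,c=wfit('plate','dark',(271,203),.062,.012,sq=-.2253,r=55,s=s,img=img)
bx=cv2.boxPoints(cv2.minAreaRect(A[2]));P=np.array([ray(c,x,.012)for x in bx]);print(P[:,:2].mean(0),np.linalg.norm(P[1]-P[0]),np.linalg.norm(P[2]-P[1]),np.arctan2(*(P[1]-P[0])[1::-1]))
wfit('flange','copper',(128,218),.064,.012,s=s,img=img)
COL['white']=((0,0,140),(180,60,255))
wfit('cap','white',(156,34),.058,.012,r=40,s=s,img=img)
E
```

```text
plate px [271.2986 202.7992] xy [0.6276 0.0764] area ratio 0.984
[0.6269 0.0767] 0.060850782070587695 0.06285442598127862 1.3475228852730488
flange px [127.5466 218.5146] xy [ 0.6103 -0.0771] area ratio 0.887
cap px [155.5024  33.8254] xy [0.4453 0.0068] area ratio 0.846
```

```bash
python3 -m inch '[[1,0.8,-0.019,0.004,0,0,0],[1,0.8,-0.019,0.004,0,0,0]]' 30 >/dev/null
python3 -m inch '[[1,0.5,0,0,0,0,0],[1,0.72,0,0,0,0,0],[1,0.72,0,0,0,0,0]]' 
python3 -m inch '[[0.5,0,0,0,0,0,0],[0.5,0,0,0,0,0,0],[0.5,0,0,0,0,0,0],[0.5,0,0,0,0,0,0],[0.5,0,0,0,0,0,0],[0.5,0,0,0,0,0,0]]' 30
python3 - <<'E'
from h import *
plan(.4334,-.2624,.4)
E
```

```text
clock: 3.65
eef_pos: [0.6276, 0.0748, 0.1929]
tool_rot: [3.037, 1.571, 2.813]
wrist_force: [0.8, -0.3, 0.0]
grip_width: 0.998
clock: 4.4
eef_pos: [0.6275, 0.0745, 0.1931]
tool_rot: [0.979, 1.57, 0.754]
wrist_force: [-1.5, 1.9, 1.2]
grip_width: 0.651
t=4.40 pos [0.6275 0.0745 0.1931] jaw 1.3453 toolx [ 0.0004  0.0004 -1.    ] w 0.651 shift [-2.071  -3.7169 -1.1377] level(wx,wy,wz) [ 0.      0.0001 -0.0002] q [ 0.0332  0.2961  1.8329  0.0005  1.0121 -1.3123]
```

```bash
python3 -m inch '[[0.5,-0.5,0,0,0,0,0],[0.5,-1,0,0,0,0,0]]' |tail -1
for i in 1 2 3; do python3 -m inch '[[0.5,-0.14,-0.93,-0.28,0,0,0],[0.5,-0.14,-0.93,-0.28,0,0,0],[0.5,-0.14,-0.93,-0.28,0,0,0]]' >/dev/null; done
python3 -m inch '[[0.5,-0.14,-0.93,-0.28,0,0,0],[0.5,-0.14,-0.93,-0.28,0,0,0],[0.5,-0.14,-0.93,-0.28,0,0,0],[0.5,-0.14,-0.93,-0.28,0,0,0]]'
python3 - <<'E'
from h import *
plan(.4334,-.2624,.4)
cv2.imwrite('pics/w2.png',read_camera('wrist')[:,:,::-1])
E
```

```text
grip_width: 0.65
clock: 6.28
eef_pos: [0.4358, -0.2622, 0.3479]
tool_rot: [2.171, 1.569, 1.947]
wrist_force: [-0.4, -0.2, -3.9]
grip_width: 0.65
t=6.28 pos [ 0.4358 -0.2622  0.3479] jaw 1.3465 toolx [-0.0007  0.0017 -1.    ] w 0.650 shift [-0.5213 -0.0069 -0.0232] level(wx,wy,wz) [ 0.     -0.0003 -0.0005] q [-0.6474 -0.1503  2.0191  0.001   1.2743 -1.9941]
```

View pics/w2.png

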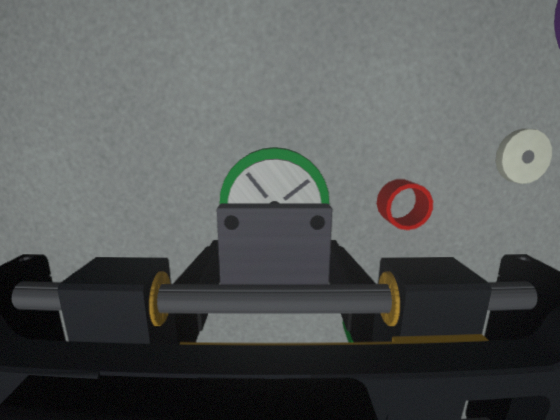

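The held plate spans columns 218–331 with its near edge at row 205, and it hides half of the green turntable (about (273,200)). I'll shift back so the whole turntable shows, then fit both.

```bash
python3 -m inch '[[0.5,0,0,0.4,0,0,0],[0.5,0,0,0.75,0,0,0],[0.5,0,0,0.75,0,0,0],[0.5,0,0,0.75,0,0,0]]'
cat >> h.py <<'E'
def toolray(uv,x):
    """pixel -> point in tool frame on the plane tool-x = x"""
    i=camera_info('wrist');n=cv2.undistortPoints(np.array([[uv]],float),i['intrinsics'],i['dist'])[0,0]
    M=i['mount'];v=M[:3,:3]@[n[0],-n[1],-1];o=M[:3,3];return o+v*(x-o[0])/v[0]
E
python3 - <<'E'
from h import *
s=sense();plan(.4358,-.2622,.3479);img=read_camera('wrist')
cv2.imwrite('pics/w3.png',img[:,:,::-1])
for uv in [(218,205),(331,205),(231,222),(317,222),(274,205)]: print('held',uv,toolray(uv,.181))
np.savez('w3',img=img,**{k:s[k] for k in('eef_pos','tool_rot')})
E
```

```text
clock: 6.82
eef_pos: [0.5083, -0.2789, 0.3479]
tool_rot: [2.744, 1.569, 2.521]
wrist_force: [-0.4, -0.3, -4.1]
grip_width: 0.652
t=6.83 pos [ 0.5083 -0.2789  0.3479] jaw 1.3470 toolx [-0.0017  0.0012 -1.    ] w 0.652 shift [ 0.0012  0.0014 -0.7443] level(wx,wy,wz) [ 0.     -0.0006 -0.0003] q [-0.5943  0.013   1.8646  0.0001  1.2661 -1.9413]
held (218, 205) [ 0.181 -0.029 -0.033]
held (331, 205) [ 0.181   0.0305 -0.033 ]
held (231, 222) [ 0.181  -0.0225 -0.0237]
held (317, 222) [ 0.181   0.0234 -0.0237]
held (274, 205) [ 0.181   0.0005 -0.033 ]
```

View pics/w3.png

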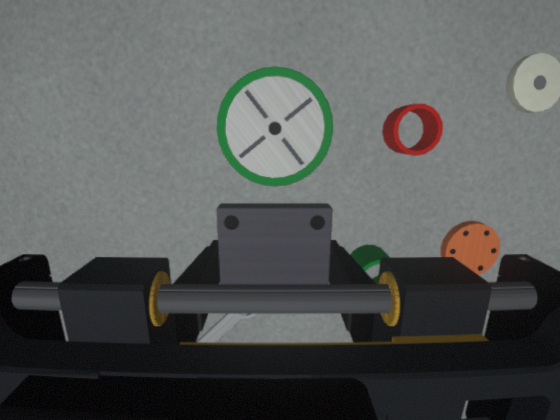

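The turntable is fully visible with its dot at (275,128); the red pipe is at (412,128), clear of it.

```bash
cat >> h.py <<'E'
def dot(img,uv,r=9,thr=90):
    g=cv2.cvtColor(img,cv2.COLOR_RGB2GRAY);u,v=map(int,uv);p=g[v-r:v+r+1,u-r:u+r+1].astype(float)
    w=np.clip(p.max()*.75-p,0,None);w[w<p.max()*.25]=0
    yy,xx=np.mgrid[v-r:v+r+1,u-r:u+r+1];return np.array([(w*xx).sum(),(w*yy).sum()])/w.sum()
E
python3 - <<'E'
from h import *
f=np.load('w3.npz');img=f['img'];s=dict(f);c=cam('wrist',s)
d=dot(img,(275,128));p=ray(c,d,.03);print('dot',d,p)
COL['green']=((45,90,30),(85,255,255))
A=blob(img,'green',(275,127),65);e=cv2.fitEllipse(A[2]);print('ring',e,'ray z=.03',ray(c,e[0],.03))
for z in(.02,.025,.03):
    q=ray(c,A[0],z);print(z,'ring centre',q,'area ratio w112',A[1]/hullc(c,body([q[0],q[1],z],.112,1e-4))[1])
# two-view height of the dot: wrist + top + scene
it,isc=read_camera('top'),read_camera('scene');ct,cs=cam('top'),cam('scene')
dt=dot(it,(413,213),5);ds=dot(isc,(197,163),4);print(dt,ds)
for z in(.02,.03,.04): print(z,ray(ct,dt,z),ray(cs,ds,z),ray(c,d,z))
E
```

```text
dot [274.4722 127.9495] [ 0.4358 -0.2612  0.03  ]
ring ((274.3834228515625, 125.9856948852539), (115.57181549072266, 118.88465118408203), 0.8888477087020874) ray z=.03 [ 0.4341 -0.2609  0.03  ]
0.02 ring centre [ 0.4339 -0.2608  0.02  ] area ratio w112 0.9589805571494944
0.025 ring centre [ 0.434  -0.2608  0.025 ] area ratio w112 0.9281146555945361
0.03 ring centre [ 0.4341 -0.2608  0.03  ] area ratio w112 0.8977552871101072
[414.7519 214.0437] [196.0024 159.3912]
0.02 [ 0.4317 -0.2683  0.02  ] [ 0.426  -0.2741  0.02  ] [ 0.4357 -0.2611  0.02  ]
0.03 [ 0.4302 -0.2653  0.03  ] [ 0.4338 -0.2611  0.03  ] [ 0.4358 -0.2612  0.03  ]
0.04 [ 0.4288 -0.2623  0.04  ] [ 0.4416 -0.2481  0.04  ] [ 0.436  -0.2612  0.04  ]
```

```bash
python3 -m inch '[[0.5,0,0.007,-0.35,0,0,0],[0.5,0.3,0.007,-0.746,0,0,0],[0.5,0.8,0.007,-0.746,0,0,0],[0.5,0.8,0.007,-0.746,0,0,0]]' |tail -4
python3 -m inch '[[0.5,0.3,0,0,0,0,0],[0.5,0.41,0,0,0,0,0],[0.5,0.43,0,0,0,0,0],[0.5,0.435,0,0,0,0,0],[0.5,0.435,0,0,0,0,0]]'
python3 - <<'E'
from h import *
plan(.4358,-.2612,.2239)
E
```

```text
eef_pos: [0.4331, -0.2611, 0.2647]
tool_rot: [2.712, 1.561, 2.486]
wrist_force: [-0.9, -0.4, -4.4]
grip_width: 0.648
clock: 8.1
eef_pos: [0.4361, -0.2629, 0.2265]
tool_rot: [-0.416, 1.569, -0.641]
wrist_force: [-0.3, -0.6, -4.2]
grip_width: 0.648
t=8.10 pos [ 0.4361 -0.2629  0.2265] jaw 1.3454 toolx [ 0.0016 -0.0012 -1.    ] w 0.648 shift [ 0.0256  0.0163 -0.0066] level(wx,wy,wz) [0.     0.0006 0.0003] q [-0.648  -0.0022  2.1041  0.      1.0378 -1.9935]
```

```bash
python3 -m inch '[[0.5,0.015,0.008,-0.003,0,0,0],[0.5,0.025,0.008,-0.003,0,0,0],[0.5,0.025,0.008,-0.003,0,0,0]]'
python3 -m inch '[[0.5,0.01,0,0,0,0,0],[0.5,0.01,0,0,0,0,0]]'
```

```text
clock: 8.48
eef_pos: [0.4356, -0.2618, 0.2231]
tool_rot: [0.547, 1.571, 0.322]
wrist_force: [-1.3, 1.1, -1.5]
grip_width: 0.649
clock: 8.72
eef_pos: [0.4357, -0.2619, 0.223]
tool_rot: [2.592, 1.57, 2.367]
wrist_force: [-3.8, 2.9, 6.6]
grip_width: 0.651
```

```bash
python3 -m inch '[[0.9,0,0,0,0,0,0],[0.9,0,0,0,0,0,0],[0.9,0,0,0,0,0,0]]' |tail -1
python3 -m inch '[[1,-0.5,0,0,0,0,0],[1,-1,0,0,0,0,0],[1,-1,0,0.5,0,0,0],[1,-1,0,0.7,0,0,0],[1,-1,0,0.7,0,0,0],[1,-1,0,0.7,0,0,0]]'
python3 - <<'E'
from h import *
s=sense();img=read_camera('wrist');plan(.6007,-.1913,.2)
cv2.imwrite('pics/w4.png',img[:,:,::-1]);np.savez('w4',img=img,**{k:s[k] for k in('eef_pos','tool_rot')})
E
```

```text
grip_width: 0.883
clock: 9.85
eef_pos: [0.5032, -0.2772, 0.3211]
tool_rot: [2.867, 1.569, 2.641]
wrist_force: [0.9, -0.1, -0.8]
grip_width: 1.001
t=9.90 pos [ 0.503  -0.2772  0.3211] jaw 1.3452 toolx [-0.0012  0.0006 -1.    ] w 1.000 shift [1.2105 1.0554 0.7615] level(wx,wy,wz) [ 0.     -0.0004 -0.0001] q [-0.5971  0.0256  1.8991 -0.0002  1.2182 -1.9422]
```

View pics/w4.png

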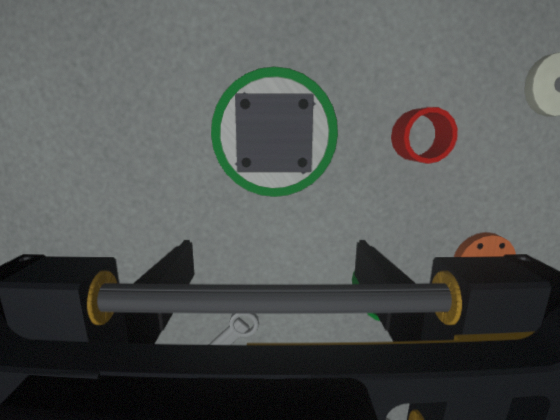

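The plate lies on the disc, centred to the eye: it spans columns 235–313 and rows 93–171, inside a ring spanning 211–338 and 67–196.

```bash
python3 - <<'E'
from h import *
f=np.load('w4.npz');img=f['img'];s=dict(f);c=cam('wrist',s)
p,A,_=wfit('plate','dark',(274,132),.062,.012,z0=.03,sq=-.2253,r=54,s=s,img=img)
g=blob(img,'green',(275,130),70);e=cv2.fitEllipse(g[2]);print('ring',e,ray(c,e[0],.03))
# ring height: px ellipse major vs 112 -> z
for z in(0,.01,.02,.03): print(z,g[1]/hullc(c,body([*ray(c,e[0],z)[:2],z],.112,1e-4))[1])
E
python3 -m inch '[[1,0,1,-0.03,0,0,0],[1,0,1,-0.03,0,0,0],[1,-0.3,1,-0.03,0,0,0],[1,-0.3,1,-0.03,0,0,0]]' >/dev/null
python3 -m inch '[[1,0,0.06,0.4,0,0,0],[1,0,0.06,0.76,0,0,0],[1,0,0.06,0.76,0,0,0],[1,0,0.06,0.76,0,0,0]]'
python3 - <<'E'
from h import *
s=sense();img=read_camera('wrist')
cv2.imwrite('pics/w5.png',img[:,:,::-1]);np.savez('w5',img=img,**{k:s[k] for k in('eef_pos','tool_rot')})
E
```

```text
plate px [274.0396 132.3117] xy [ 0.4355 -0.2611] area ratio 0.99
ring ((273.9444580078125, 131.20407104492188), (126.29198455810547, 129.3505401611328), 179.21377563476562) [ 0.4337 -0.2607  0.03  ]
0 1.101363542919606
0.01 1.029474293037441
0.02 0.9600189614548733
0.03 0.8929976761588276
clock: 10.9
eef_pos: [0.5977, -0.1907, 0.3504]
tool_rot: [2.998, 1.568, 2.772]
wrist_force: [-0.2, 0.6, 0.1]
grip_width: 0.999
```

View pics/w5.png

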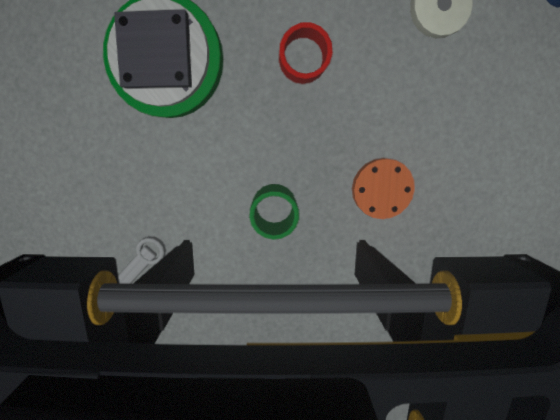

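The plate is centred within 0.5 mm of the dot. The pipe's rim is at (274,215), nearly under the hand.

Run:
```python
from h import *
f=np.load('w5.npz');img=f['img'];s=dict(f)
p=wfit('gpipe','green',(274,212),.048,.045,r=45,s=s,img=img)[0]
wfit('flange','copper',(383,188),.064,.012,s=s,img=img)
plan(p[0],p[1],.201)
```

```text
gpipe px [273.7945 212.0535] xy [ 0.6031 -0.1915] area ratio 0.909
flange px [383.0918 188.0521] xy [ 0.6098 -0.0753] area ratio 0.946
t=10.95 pos [ 0.5976 -0.1906  0.3508] jaw 1.3446 toolx [-0.0017  0.0006 -1.    ] w 1.003 shift [1.4977 0.0029 0.0587] level(wx,wy,wz) [ 0.     -0.0006 -0.0001] q [-0.3943  0.1135  1.7541 -0.0001  1.2758 -1.7389]
```

```bash
python3 -m inch '[[1,0.4,0.003,0.059,0,0,0],[1,0.8,0.003,0.059,0,0,0],[1,0.8,0.003,0.059,0,0,0]]' 30 >/dev/null
python3 -m inch '[[1,0.4,0,0,0,0,0],[1,0.7,0,0,0,0,0],[1,0.7,0,0,0,0,0]]' |sed -n 2p
python3 -m inch '[[0.3,0,0,0,0,0,0],[0.3,0,0,0,0,0,0],[0.3,0,0,0,0,0,0],[0.3,0,0,0,0,0,0],[0.3,0,0,0,0,0,0],[0.3,0,0,0,0,0,0],[0.3,0,0,0,0,0,0]]'
python3 - <<'E'
from h import *
plan(.4356,-.2611,.36)
E
```

```text
eef_pos: [0.6034, -0.1913, 0.201]
clock: 12.58
eef_pos: [0.6044, -0.1915, 0.2018]
tool_rot: [-1.846, 1.571, -2.072]
wrist_force: [-0.1, 0.3, 1.2]
grip_width: 0.488
t=12.57 pos [ 0.6044 -0.1915  0.2018] jaw 1.3455 toolx [-0.0001 -0.0001 -1.    ] w 0.488 shift [-1.5815 -1.0559 -1.49  ] level(wx,wy,wz) [ 0. -0.  0.] q [-0.3914  0.2884  1.8252 -0.0002  1.028  -1.7368]
```

```bash
python3 -m inch '[[0.3,-0.4,0,0,0,0,0],[0.3,-0.9,0,0,0,0,0],[0.3,-0.9,-0.4,-0.3,0,0,0],[0.3,-0.9,-0.9,-0.7,0,0,0],[0.3,-0.9,-0.9,-0.7,0,0,0]]' |tail -1
python3 -m inch '[[0.3,-0.6,-0.155,-0.04,0,0,0],[0.3,-0.6,-0.155,-0.04,0,0,0],[0.3,-0.6,-0.155,-0.04,0,0,0]]'
python3 - <<'E'
from h import *
s=sense();img=read_camera('wrist');plan(.4356,-.2611,.36)
cv2.imwrite('pics/w6.png',img[:,:,::-1]);np.savez('w6',img=img,**{k:s[k] for k in('eef_pos','tool_rot')})
E
```

```text
grip_width: 0.492
clock: 13.58
eef_pos: [0.5089, -0.2773, 0.3513]
tool_rot: [2.051, 1.57, 1.826]
wrist_force: [0.5, 0.9, -1.9]
grip_width: 0.496
t=13.62 pos [ 0.5087 -0.277   0.3501] jaw 1.3460 toolx [-0.002   0.0017 -1.    ] w 0.491 shift [-0.0971 -0.0078 -0.7483] level(wx,wy,wz) [ 0.     -0.0007 -0.0004] q [-0.5913  0.0099  1.8639  0.0003  1.2705 -1.9375]
```

View pics/w6.png

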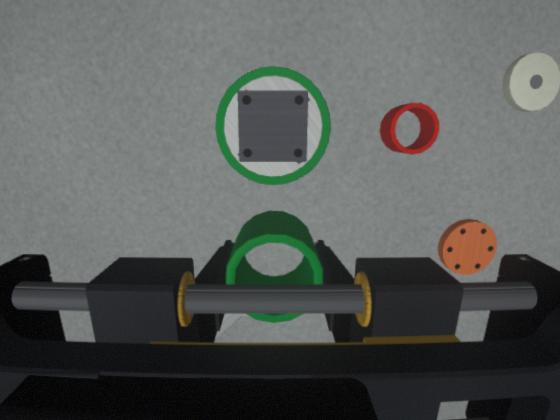

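The held pipe spans columns 227–323, with its near rim at row 234 and its near foot at row 211. The plate is at (273,126), unchanged.

Run:
```python
from h import *
print(toolray((275,234),.156)[1:]+[0,.024],toolray((275,211),.201)[1:]+[0,.024],toolray((227,272),.156),toolray((323,272),.156))
f=np.load('w6.npz');s=dict(f);img=f['img']
p=wfit('plate','dark',(273,126),.062,.012,z0=.03,sq=-.2253,r=52,s=s,img=img)[0]
plan(p[0],p[1],.36)
```

```text
[ 0.0009 -0.0012] [ 0.0011 -0.0007] [ 0.156  -0.0217 -0.0064] [ 0.156   0.0236 -0.0064]
plate px [272.4908 125.4594] xy [ 0.4354 -0.2612] area ratio 0.976
t=13.62 pos [ 0.5087 -0.277   0.3501] jaw 1.3460 toolx [-0.002   0.0017 -1.    ] w 0.491 shift [-0.0971 -0.009  -0.7503] level(wx,wy,wz) [ 0.     -0.0007 -0.0004] q [-0.5913  0.0099  1.8639  0.0003  1.2705 -1.9375]
```

```bash
python3 -m inch '[[0.3,0,-0.015,-0.35,0,0,0],[0.3,0.2,-0.015,-0.74,0,0,0],[0.3,0.6,-0.015,-0.74,0,0,0],[0.3,0.9,-0.015,-0.74,0,0,0],[0.3,0.95,-0.015,-0.74,0,0,0],[0.3,0.95,-0.015,-0.74,0,0,0]]'
python3 - <<'E'
from h import *
plan(.4354,-.2612,.2434)
E
```

```text
clock: 14.38
eef_pos: [0.4364, -0.2623, 0.2562]
tool_rot: [2.696, 1.569, 2.471]
wrist_force: [-0.2, 0.4, -1.0]
grip_width: 0.489
t=14.38 pos [ 0.4364 -0.2623  0.2562] jaw 1.3460 toolx [-0.0012  0.001  -1.    ] w 0.489 shift [ 0.1283  0.0088 -0.0118] level(wx,wy,wz) [ 0.     -0.0005 -0.0002] q [-0.6468 -0.0444  2.0879  0.      1.0997 -1.9928]
```

```bash
python3 -m inch '[[0.3,0.1,0,0,0,0,0],[0.3,0.11,0,0,0,0,0],[0.3,0.12,0,0,0,0,0],[0.3,0.12,0,0,0,0,0]]'
python3 -m inch '[[0.3,0.01,0,0,0,0,0],[0.3,0.01,0,0,0,0,0]]'
```

```text
clock: 14.88
eef_pos: [0.4363, -0.2627, 0.2451]
tool_rot: [-0.48, 1.57, -0.705]
wrist_force: [-0.4, 0.2, -2.5]
grip_width: 0.492
clock: 15.12
eef_pos: [0.4362, -0.2626, 0.2438]
tool_rot: [-0.434, 1.571, -0.659]
wrist_force: [-0.8, 1.1, -2.5]
grip_width: 0.494
```

```bash
python3 -m inch '[[0.3,0.01,0,0,0,0,0],[0.3,0.01,0,0,0,0,0]]'
python3 -m inch '[[0.3,0.005,0,0,0,0,0],[0.3,0.005,0,0,0,0,0]]'
```

```text
clock: 15.38
eef_pos: [0.4364, -0.2628, 0.2438]
tool_rot: [3.118, 1.571, 2.893]
wrist_force: [-2.9, 1.3, 6.0]
grip_width: 0.491
clock: 15.62
eef_pos: [0.4365, -0.2628, 0.2438]
tool_rot: [2.913, 1.57, 2.688]
wrist_force: [-3.8, 2.5, 7.5]
grip_width: 0.492
```

```bash
python3 -m inch '[[0.9,0,0,0,0,0,0],[0.9,0,0,0,0,0,0],[0.9,0,0,0,0,0,0],[0.9,0,0,0,0,0,0]]' |tail -1
python3 -m inch '[[1,-0.5,0,0,0,0,0],[1,-1,0,0,0,0,0],[1,-1,0,0.4,0,0,0],[1,-1,0,0.75,0,0,0],[1,-1,0,0.75,0,0,0],[1,-1,0,0.75,0,0,0]]'
python3 - <<'E'
from h import *
s=sense();img=read_camera('wrist')
p=wfit('plate','dark',(273,126),.062,.012,z0=.03,sq=-.2253,r=54,s=s,img=img)[0]
cv2.imwrite('pics/w7.png',img[:,:,::-1]);np.savez('w7',img=img,**{k:s[k] for k in('eef_pos','tool_rot')})
plan(.4453,.0068,.345)
E
```

```text
grip_width: 0.852
clock: 16.88
eef_pos: [0.5089, -0.2792, 0.3416]
tool_rot: [2.872, 1.569, 2.647]
wrist_force: [-0.6, 0.2, 0.4]
grip_width: 1.004
plate px [274.7274 125.2021] xy [ 0.4354 -0.2611] area ratio 0.992
t=16.93 pos [ 0.5087 -0.2792  0.3417] jaw 1.3453 toolx [-0.0012  0.0007 -1.    ] w 1.001 shift [-0.0306  2.6459 -1.2571] level(wx,wy,wz) [ 0.     -0.0004 -0.0001] q [-0.5945  0.0193  1.8692 -0.0001  1.2545 -1.9397]
```

View pics/w7.png

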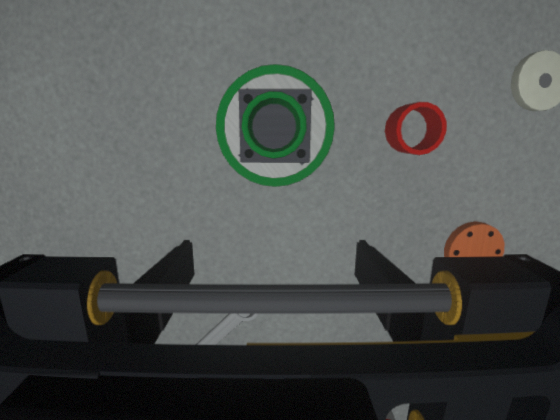

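The pipe stands on the plate at (274,124). I'll fit its position and go to the cap.

```bash
python3 - <<'E'
from h import *
f=np.load('w7.npz');wfit('pipe','green',(274,125),.048,.045,z0=.042,r=42,s=dict(f),img=f['img'])
E
for i in 1 2; do python3 -m inch '[[1,0,0.88,-0.42,0,0,0],[1,0,0.88,-0.42,0,0,0],[1,0,0.88,-0.42,0,0,0]]' >/dev/null; done
python3 -m inch '[[1,0,0.88,-0.42,0,0,0],[1,0,0.88,-0.42,0,0,0],[1,0,0.88,-0.42,0,0,0],[1,0,0.88,-0.42,0,0,0]]' |sed -n 1,2p
python3 - <<'E'
from h import *
s=sense();img=read_camera('wrist');COL['white']=((0,0,140),(180,60,255))
q=proj(cam('wrist',s),[[.4453,.0068,.012]])[0];print(q)
p=wfit('cap','white',q,.058,.012,r=50,s=s,img=img)[0]
plan(p[0],p[1],.192)
cv2.imwrite('pics/w8.png',img[:,:,::-1])
E
```

```text
pipe px [273.5362 124.2088] xy [ 0.4352 -0.2621] area ratio 0.953
clock: 18.18
eef_pos: [0.446, 0.005, 0.3425]
[275.3787 202.2133]
cap px [276.5198 202.2982] xy [0.4469 0.0076] area ratio 0.907
t=18.23 pos [0.446  0.0048 0.3424] jaw 1.3438 toolx [ 0.0003 -0.0006 -1.    ] w 1.003 shift [1.5043 0.0305 0.0023] level(wx,wy,wz) [0.     0.0001 0.0002] q [-0.1096 -0.3021  2.1536 -0.0006  1.2896 -1.4532]
```

```bash
python3 -m inch '[[1,0.5,0.03,0,0,0,0],[1,0.9,0.03,0,0,0,0],[1,0.9,0.03,0,0,0,0]]' 30 >/dev/null
python3 -m inch '[[1,0.4,0,0,0,0,0],[1,0.6,0,0,0,0,0],[1,0.6,0,0,0,0,0],[1,0.6,0,0,0,0,0]]' |sed -n 2,4p
python3 -m inch '[[0.4,0,0,0,0,0,0],[0.4,0,0,0,0,0,0],[0.4,0,0,0,0,0,0],[0.4,0,0,0,0,0,0],[0.4,0,0,0,0,0,0],[0.4,0,0,0,0,0,0]]'
python3 - <<'E'
from h import *
plan(.4352,-.2621,.40)
E
```

```text
eef_pos: [0.4475, 0.0085, 0.1944]
tool_rot: [0.11, 1.567, -0.116]
wrist_force: [-0.9, 0.1, 0.4]
clock: 19.85
eef_pos: [0.4462, 0.0089, 0.1923]
tool_rot: [-1.997, 1.57, -2.222]
wrist_force: [-0.4, -1.1, 1.3]
grip_width: 0.602
t=19.85 pos [0.4462 0.0089 0.1923] jaw 1.3456 toolx [-0.0002 -0.0003 -1.    ] w 0.602 shift [-2.0758 -2.6671  0.4977] level(wx,wy,wz) [ 0.     -0.0001  0.0001] q [-0.1003 -0.0894  2.2565 -0.0004  0.9747 -1.4457]
```

```bash
python3 -m inch '[[0.4,-0.4,0,0,0,0,0],[0.4,-0.9,0,0,0,0,0],[0.4,-0.9,-0.3,0.2,0,0,0],[0.4,-0.9,-0.8,0.4,0,0,0],[0.4,-0.9,-0.8,0.4,0,0,0]]' |tail -1
python3 -m inch '[[0.4,-0.5,-0.9,0.4,0,0,0],[0.4,-0.5,-0.9,0.4,0,0,0],[0.4,-0.5,-0.9,0.4,0,0,0]]' |tail -1
python3 -m inch '[[0.4,-0.5,-0.967,0.5,0,0,0],[0.4,-0.5,-0.967,0.5,0,0,0],[0.4,-0.5,-0.967,0.5,0,0,0],[0.4,-0.5,-0.967,0.5,0,0,0]]' |tail -1
python3 - <<'E'
from h import *
s=sense();img=read_camera('wrist')
p=wfit('plate','dark',proj(cam('wrist',s),[[.435,-.261,.042]])[0],.062,.012,z0=.03,sq=-.2253,r=50,s=s,img=img)[0]
p=wfit('pipe','green',proj(cam('wrist',s),[[.435,-.261,.08]])[0],.048,.045,z0=.042,r=36,s=s,img=img)[0]
cv2.imwrite('pics/w9.png',img[:,:,::-1])
plan(p[0],p[1],.291)
E
```

```text
grip_width: 0.604
grip_width: 0.6
grip_width: 0.602
plate px [272.5553 122.8892] xy [ 0.4355 -0.2611] area ratio 0.973
pipe px [271.2272 121.5054] xy [ 0.4352 -0.262 ] area ratio 0.949
t=21.40 pos [ 0.5129 -0.2783  0.38  ] jaw 1.3466 toolx [-0.0031  0.0029 -1.    ] w 0.602 shift [ 0.893  -0.0164 -0.7904] level(wx,wy,wz) [ 0.     -0.0012 -0.0007] q [-0.5892 -0.0039  1.826   0.0007  1.3237 -1.936 ]
```

View pics/w9.png

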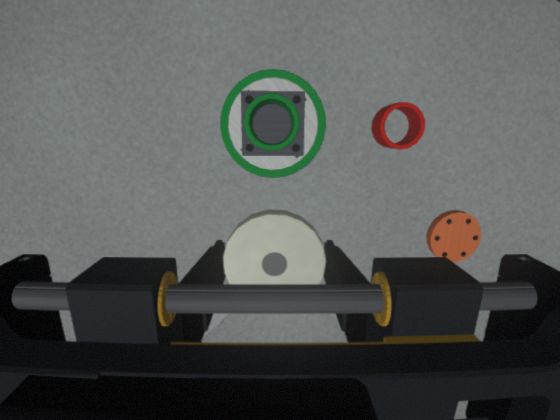

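The held cap spans columns 223–326 with its near edge at row 210 and its dot at (274,264). The plate and pipe are undisturbed.

Run:
```python
from h import *
print(toolray((274.5,210.5),.18)+[0,0,.029],toolray((274,264),.18),toolray((223,262),.18),toolray((326,262),.18))
```

```text
[ 0.18    0.0007 -0.0012] [0.18   0.0005 0.0001] [ 0.18   -0.0276 -0.0011] [ 0.18    0.0291 -0.0011]
```

```bash
python3 -m inch '[[0.4,0,-0.02,-0.4,0,0,0],[0.4,0,-0.02,-0.784,0,0,0],[0.4,0.4,-0.02,-0.784,0,0,0],[0.4,0.8,-0.02,-0.784,0,0,0],[0.4,0.9,-0.02,-0.784,0,0,0],[0.4,0.9,-0.02,-0.784,0,0,0]]'
python3 - <<'E'
from h import *
plan(.4352,-.2622,.279)
E
```

```text
clock: 22.15
eef_pos: [0.4363, -0.2635, 0.2916]
tool_rot: [2.671, 1.569, 2.447]
wrist_force: [0.9, 0.4, -1.8]
grip_width: 0.603
t=22.15 pos [ 0.4363 -0.2635  0.2916] jaw 1.3466 toolx [-0.0016  0.0013 -1.    ] w 0.603 shift [ 0.1255  0.01   -0.0136] level(wx,wy,wz) [ 0.     -0.0006 -0.0003] q [-0.6486 -0.0882  2.0634  0.0001  1.1684 -1.9952]
```

```bash
python3 -m inch '[[0.4,0.08,0,0,0,0,0],[0.4,0.1,0,0,0,0,0],[0.4,0.11,0,0,0,0,0],[0.4,0.11,0,0,0,0,0]]'
python3 -m inch '[[0.4,0.01,0,0,0,0,0],[0.4,0.01,0,0,0,0,0]]'
```

```text
clock: 22.65
eef_pos: [0.4365, -0.2646, 0.2816]
tool_rot: [-0.445, 1.57, -0.67]
wrist_force: [0.7, 0.0, -3.0]
grip_width: 0.601
clock: 22.9
eef_pos: [0.4364, -0.2645, 0.2802]
tool_rot: [2.716, 1.571, 2.491]
wrist_force: [0.4, -0.8, -2.4]
grip_width: 0.601
```

```bash
python3 -m inch '[[0.4,0,0.012,-0.009,0,0,0],[0.4,0.01,0.012,-0.009,0,0,0],[0.4,0.01,0.012,-0.009,0,0,0]]'
python3 -m inch '[[0.4,0.01,0,0,0,0,0],[0.4,0.01,0,0,0,0,0]]'
```

```text
clock: 23.28
eef_pos: [0.4359, -0.263, 0.2794]
tool_rot: [-0.276, 1.571, -0.501]
wrist_force: [-0.5, -0.1, -1.4]
grip_width: 0.598
clock: 23.52
eef_pos: [0.436, -0.2632, 0.2793]
tool_rot: [-0.122, 1.571, -0.347]
wrist_force: [-2.1, 2.4, 6.0]
grip_width: 0.605
```

```bash
python3 -m inch '[[0.9,0,0,0,0,0,0],[0.9,0,0,0,0,0,0],[0.9,0,0,0,0,0,0],[0.9,0,0,0,0,0,0]]' |tail -1
python3 -m inch '[[1,-0.4,0,0,0,0,0],[1,-0.8,0,0,0,0,0],[1,-0.8,0,0.4,0,0,0],[1,-0.8,0,0.8,0,0,0],[1,-0.8,0,0.8,0,0,0],[1,-0.8,0,0.8,0,0,0]]'
python3 - <<'E'
from h import *
s=sense();img=read_camera('wrist');COL['white']=((0,0,140),(180,60,255));c=cam('wrist',s)
p=wfit('cap','white',proj(c,[[.435,-.261,.099]])[0],.058,.012,z0=.087,r=44,s=s,img=img)
cv2.imwrite('pics/w10.png',img[:,:,::-1])
plan(.6098,-.0756,.345)
E
```

```text
grip_width: 0.894
clock: 24.78
eef_pos: [0.5134, -0.2808, 0.3576]
tool_rot: [2.898, 1.569, 2.673]
wrist_force: [0.3, 0.8, 0.5]
grip_width: 1.002
cap px [275.0132 116.8637] xy [ 0.435  -0.2615] area ratio 1.177
t=24.82 pos [ 0.5132 -0.2807  0.3578] jaw 1.3453 toolx [-0.0011  0.0006 -1.    ] w 0.997 shift [0.1277 2.2154 0.4835] level(wx,wy,wz) [ 0.     -0.0004 -0.0001] q [-0.5923  0.0158  1.8446 -0.0001  1.2824 -1.9376]
```

View pics/w10.png

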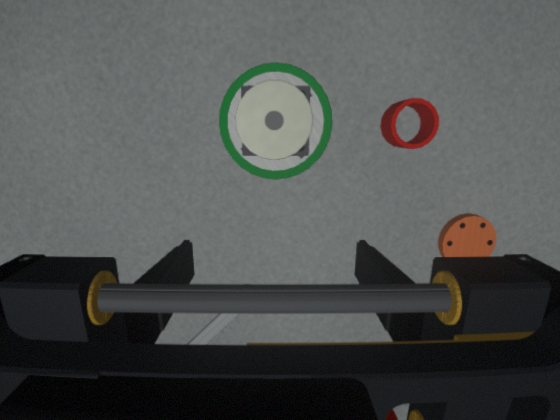

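The cap sits on the stack at about (274,120), level and round. I'll get its offset from the dot and go to the flange.

```bash
python3 - <<'E'
from h import *
s=sense();img=read_camera('wrist');c=cam('wrist',s);d=dot(img,(274,120),13);print('cap dot',d,ray(c,d,.099))
E
for i in 1 2; do python3 -m inch '[[1,0.04,0.74,0.16,0,0,0],[1,0.04,0.74,0.16,0,0,0],[1,0.04,0.74,0.16,0,0,0]]' >/dev/null; done
python3 -m inch '[[1,0.04,0.74,0.16,0,0,0],[1,0.04,0.74,0.16,0,0,0],[1,0.04,0.74,0.16,0,0,0],[1,0.04,0.74,0.16,0,0,0]]' |sed -n 1,2p
python3 - <<'E'
from h import *
s=sense();img=read_camera('wrist');q=proj(cam('wrist',s),[[.6098,-.0756,.012]])[0]
p=wfit('flange','copper',q,.064,.012,r=50,s=s,img=img)[0]
plan(p[0],p[1],.192)
E
```

```text
cap dot [nan nan] [nan nan nan]
clock: 26.12
eef_pos: [0.6098, -0.0767, 0.3463]
flange px [275.0464 201.118 ] xy [ 0.6098 -0.0754] area ratio 0.948
t=26.18 pos [ 0.6098 -0.0767  0.3464] jaw 1.3438 toolx [-0.0001 -0.0005 -1.    ] w 1.002 shift [ 1.5436  0.014  -0.0029] level(wx,wy,wz) [0.     0.     0.0002] q [-0.2124  0.0896  1.7876 -0.0006  1.2643 -1.556 ]h.py:63: RuntimeWarning: invalid value encountered in divide
  yy,xx=np.mgrid[v-r:v+r+1,u-r:u+r+1];return np.array([(w*xx).sum(),(w*yy).sum()])/w.sum()
```

```bash
python3 -m inch '[[1,0.5,0.014,0,0,0,0],[1,0.9,0.014,0,0,0,0],[1,0.9,0.014,0,0,0,0]]' 30 >/dev/null
python3 -m inch '[[1,0.4,0,0,0,0,0],[1,0.63,0,0,0,0,0],[1,0.63,0,0,0,0,0],[1,0.63,0,0,0,0,0]]' |sed -n 2,4p
python3 -m inch '[[0.45,0,0,0,0,0,0],[0.45,0,0,0,0,0,0],[0.45,0,0,0,0,0,0],[0.45,0,0,0,0,0,0],[0.45,0,0,0,0,0,0],[0.45,0,0,0,0,0,0]]'
python3 - <<'E'
from h import *
plan(.4177,.2785,.345)
# cap check from the earlier picture
img=cv2.imread('pics/w10.png')[:,:,::-1].copy();g=cv2.cvtColor(img,cv2.COLOR_RGB2GRAY)
s={'eef_pos':np.array([.5133,-.2808,.3577]),'tool_rot':np.array([2.898,1.569,2.673])};c=cam('wrist',s)
p=g[105:136,259:290].astype(float);w=np.clip(140-p,0,None);yy,xx=np.mgrid[105:136,259:290];d=((w*xx).sum()/w.sum(),(w*yy).sum()/w.sum());print(p[15,::3],d,ray(c,d,.099))
E
```

```text
eef_pos: [0.6116, -0.0745, 0.1959]
tool_rot: [-0.006, 1.567, -0.232]
wrist_force: [-0.1, 0.1, -0.5]
clock: 27.8
eef_pos: [0.6106, -0.0742, 0.1936]
tool_rot: [-1.087, 1.57, -1.313]
wrist_force: [-1.7, -1.1, 3.9]
grip_width: 0.665
t=27.80 pos [ 0.6106 -0.0742  0.1936] jaw 1.3456 toolx [ 0.0002 -0.0007 -1.    ] w 0.665 shift [-1.5164  3.0058 -2.6675] level(wx,wy,wz) [0.     0.0001 0.0002] q [-0.208   0.2634  1.8728 -0.0008  1.005  -1.5532]
[161. 159. 106.  92.  94.  92.  94.  95. 122. 157. 158.] (np.float64(273.7827891753812), np.float64(120.03703999361379)) [ 0.4361 -0.2627  0.099 ]
```

```bash
python3 -m inch '[[0.45,-0.4,0,0,0,0,0],[0.45,-0.9,0,0,0,0,0],[0.45,-0.9,0,0,0,0,0]]' |tail -1
for i in 1 2; do python3 -m inch '[[0.45,-0.22,1,-0.64,0,0,0],[0.45,-0.22,1,-0.64,0,0,0],[0.45,-0.22,1,-0.64,0,0,0]]' |tail -1; done
python3 -m inch '[[0.45,-0.22,1,-0.64,0,0,0],[0.45,-0.22,1,-0.64,0,0,0],[0.45,-0.22,1,-0.64,0,0,0],[0.45,-0.22,1,-0.64,0,0,0]]' |tail -1
python3 - <<'E'
from h import *
s=sense();img=read_camera('wrist');cv2.imwrite('pics/w11.png',img[:,:,::-1]);np.savez('w11',img=img,**{k:s[k] for k in('eef_pos','tool_rot')})
plan(.4177,.2785,.345)
E
```

```text
grip_width: 0.666
grip_width: 0.67
grip_width: 0.669
grip_width: 0.663
t=29.48 pos [0.4908 0.2602 0.3474] jaw 1.3442 toolx [-0.0024 -0.0016 -1.    ] w 0.663 shift [ 0.0258  0.0146 -0.753 ] level(wx,wy,wz) [ 0.     -0.0006  0.0007] q [ 0.3909 -0.0408  1.9187 -0.0006  1.2666 -0.9531]
```

View pics/w11.png

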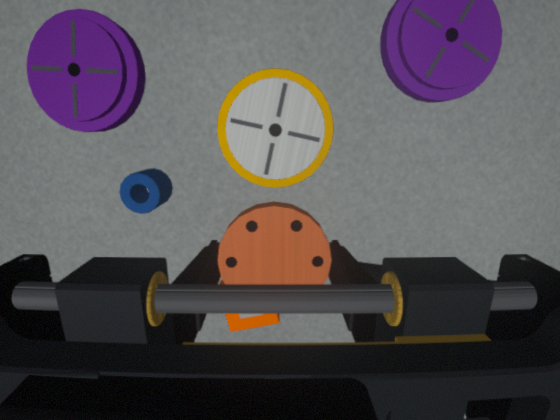

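The yellow turntable's dot is at (275,130). The held flange spans columns 218–331 with its near top edge at about row 206. The blue bush is at (138,192), and the purple discs are well clear.

Run:
```python
from h import *
f=np.load('w11.npz');img=f['img'];s=dict(f);c=cam('wrist',s)
d=dot(img,(275,130));p=ray(c,d,.03);print('dot',d,p)
g=blob(img,'yellow',(275,128),65);e=cv2.fitEllipse(g[2]);print('ring',e,ray(c,e[0],.03))
print(toolray((274.5,206.5),.181)+[0,0,.032],toolray((274.5,203),.193)+[0,0,.032])
print([img[r,274].tolist() for r in range(199,212)])
for uv in[(252,226),(296.5,225.5),(231,262),(318,262)]:print(toolray(uv,.181))
wfit('bush','blue',(145,191),.04,.04,r=45,s=s,img=img)
plan(p[0],p[1],.2236)
ct,cs=cam('top'),cam('scene');it,isc=read_camera('top'),read_camera('scene')
dt=proj(ct,[[p[0],p[1],.03]])[0];ds=proj(cs,[[p[0],p[1],.03]])[0];print(dt,ds)
```

```text
dot [274.8839 129.5416] [0.4193 0.2775 0.03  ]
ring ((274.8422546386719, 127.53507995605469), (116.01570129394531, 119.21857452392578), 1.3756195306777954) [0.4176 0.2778 0.03  ]
[ 0.181   0.0007 -0.0002] [0.193  0.0008 0.0007]
[[128, 130, 127], [124, 124, 120], [110, 97, 87], [95, 66, 52], [91, 58, 42], [93, 57, 41], [111, 68, 47], [156, 93, 59], [172, 100, 65], [174, 100, 65], [172, 99, 62], [171, 98, 62], [173, 98, 63]]
[ 0.181  -0.0113 -0.0214]
[ 0.181   0.0125 -0.0217]
[ 0.181  -0.0233 -0.0007]
[ 0.181   0.0248 -0.0007]
bush px [144.9083 190.1993] xy [0.4467 0.1393] area ratio 0.867
t=29.48 pos [0.4908 0.2602 0.3474] jaw 1.3442 toolx [-0.0024 -0.0016 -1.    ] w 0.663 shift [ 1.2397  0.0109 -0.7323] level(wx,wy,wz) [ 0.     -0.0006  0.0007] q [ 0.3909 -0.0408  1.9187 -0.0006  1.2666 -0.9531]
[211.5295 216.4835] [335.2742 253.0293]
```

```bash
python3 -m inch '[[0.45,0,0.004,-0.35,0,0,0],[0.45,0.3,0.004,-0.726,0,0,0],[0.45,0.8,0.004,-0.726,0,0,0],[0.45,1,0.004,-0.726,0,0,0],[0.45,1,0.004,-0.726,0,0,0],[0.45,1,0.004,-0.726,0,0,0],[0.45,1,0.004,-0.726,0,0,0]]'
python3 -m inch '[[0.45,0.1,0,0,0,0,0],[0.45,0.15,0,0,0,0,0],[0.45,0.17,0,0,0,0,0],[0.45,0.17,0,0,0,0,0],[0.45,0.17,0,0,0,0,0]]'
python3 - <<'E'
from h import *
plan(.4198,.2769,.2236)
E
```

```text
clock: 30.45
eef_pos: [0.4207, 0.2781, 0.251]
tool_rot: [0.703, 1.568, 0.476]
wrist_force: [0.1, -0.1, -3.1]
grip_width: 0.664
clock: 31.08
eef_pos: [0.4198, 0.2781, 0.2324]
tool_rot: [0.719, 1.571, 0.494]
wrist_force: [-0.5, 0.7, -4.1]
grip_width: 0.666
t=31.07 pos [0.4198 0.2781 0.2324] jaw 1.3455 toolx [ 0.0003  0.0001 -1.    ] w 0.666 shift [ 0.0879 -0.0116  0.0026] level(wx,wy,wz) [ 0.      0.0001 -0.0001] q [ 0.4784 -0.0234  2.1134  0.      1.0513 -0.8671]
```

```bash
python3 -m inch '[[0.45,0.04,-0.01,0.002,0,0,0],[0.45,0.07,-0.01,0.002,0,0,0],[0.45,0.08,-0.01,0.002,0,0,0],[0.45,0.08,-0.01,0.002,0,0,0]]'
python3 -m inch '[[0.45,0.01,0,0,0,0,0],[0.45,0.01,0,0,0,0,0]]'
```

```text
clock: 31.58
eef_pos: [0.4196, 0.277, 0.2241]
tool_rot: [-2.43, 1.57, -2.656]
wrist_force: [-1.1, 0.7, -4.0]
grip_width: 0.663
clock: 31.82
eef_pos: [0.4198, 0.2771, 0.2236]
tool_rot: [0.609, 1.57, 0.383]
wrist_force: [-0.4, 0.8, -1.7]
grip_width: 0.667
```

Contact is beginning. I'll release, rise and check.

```bash
python3 -m inch '[[0.45,0.005,0,0,0,0,0],[0.45,0.005,0,0,0,0,0],[0.95,0.005,0,0,0,0,0],[0.95,0.005,0,0,0,0,0],[0.95,0.005,0,0,0,0,0],[0.95,0.005,0,0,0,0,0]]' |tail -2
python3 -m inch '[[1,-0.4,0,0,0,0,0],[1,-1,0,0,0,0,0],[1,-1,0,0.4,0,0,0],[1,-1,0,0.75,0,0,0],[1,-1,0,0.75,0,0,0],[1,-1,0,0.75,0,0,0]]' | tail -1
python3 - <<'E'
from h import *
s=sense();img=read_camera('wrist');c=cam('wrist',s)
p=wfit('flange','copper',proj(c,[[.4193,.2775,.042]])[0],.064,.012,z0=.03,r=50,s=s,img=img)[0]
g=blob(img,'yellow',proj(c,[[.4193,.2775,.03]])[0],68);e=cv2.fitEllipse(g[2]);print('ring',e,ray(c,e[0],.03))
plan(.4467,.1393,.345)
E
```

```text
wrist_force: [-0.0, 0.6, -0.3]
grip_width: 0.947
grip_width: 0.997
flange px [274.549 125.726] xy [0.4196 0.2776] area ratio 0.953
ring ((274.19671630859375, 124.5456771850586), (126.61666870117188, 130.2027130126953), 2.1017839908599854) [0.4176 0.2778 0.03  ]
t=33.38 pos [0.4921 0.2603 0.3221] jaw 1.3457 toolx [-0.0013 -0.0003 -1.    ] w 0.996 shift [-0.2276 -1.2812 -0.1724] level(wx,wy,wz) [ 0.     -0.0004  0.0002] q [ 0.3902 -0.0146  1.9376  0.0002  1.2198 -0.9557]
```

```bash
python3 -m inch '[[1,-0.2,-0.64,-0.08,0,0,0],[1,-0.2,-0.64,-0.08,0,0,0],[1,-0.2,-0.64,-0.08,0,0,0]]' |tail -1
python3 -m inch '[[1,0,-0.64,-0.09,0,0,0],[1,0,-0.64,-0.09,0,0,0],[1,0,-0.64,-0.09,0,0,0],[1,0,-0.64,-0.09,0,0,0]]' |tail -1
python3 - <<'E'
from h import *
s=sense();img=read_camera('wrist');c=cam('wrist',s);q=proj(c,[[.4467,.1393,.04]])[0];print(q)
p=wfit('bush','blue',q,.04,.04,r=50,s=s,img=img)[0]
plan(p[0],p[1],.2)
E
```

```text
grip_width: 1.002
grip_width: 1.0
[272.0427 208.8607]
bush px [272.0325 206.034 ] xy [0.4471 0.1391] area ratio 0.849
t=34.30 pos [0.448  0.1402 0.3429] jaw 1.3468 toolx [ 0.0002  0.0003 -1.    ] w 1.000 shift [ 1.429  -0.0131 -0.0066] level(wx,wy,wz) [ 0.      0.     -0.0001] q [ 0.1888 -0.2421  2.1055  0.0003  1.278  -1.158 ]
```

```bash
python3 -m inch '[[1,0.5,-0.013,-0.005,0,0,0],[1,0.9,-0.013,-0.005,0,0,0],[1,0.9,-0.013,-0.005,0,0,0]]' 30 >/dev/null
python3 -m inch '[[1,0.3,0,0,0,0,0],[1,0.53,0,0,0,0,0],[1,0.53,0,0,0,0,0],[1,0.53,0,0,0,0,0]]' |sed -n 2,4p
python3 -m inch '[[0.2,0,0,0,0,0,0],[0.2,0,0,0,0,0,0],[0.2,0,0,0,0,0,0],[0.2,0,0,0,0,0,0],[0.2,0,0,0,0,0,0],[0.2,0,0,0,0,0,0],[0.2,0,0,0,0,0,0],[0.2,0,0,0,0,0,0]]'
python3 - <<'E'
from h import *
plan(.4196,.2776,.345)
E
```

```text
eef_pos: [0.448, 0.1385, 0.2019]
tool_rot: [0.427, 1.568, 0.202]
wrist_force: [-0.3, -0.9, -0.3]
clock: 36.17
eef_pos: [0.4468, 0.1382, 0.1997]
tool_rot: [1.905, 1.571, 1.68]
wrist_force: [0.1, 1.2, -0.3]
grip_width: 0.421
t=36.17 pos [0.4468 0.1382 0.1997] jaw 1.3454 toolx [-0.      0.0002 -1.    ] w 0.421 shift [-1.4527  1.2984 -0.5771] level(wx,wy,wz) [ 0. -0. -0.] q [ 0.185  -0.0523  2.2067  0.0002  0.9872 -1.1605]
```

Width 0.421 × 95 = 40 mm, so the bush is gripped. Now lift to the look pose.

```bash
python3 -m inch '[[0.2,-0.4,0,0,0,0,0],[0.2,-0.9,0,0,0,0,0],[0.2,-0.9,0.4,0,0,0,0],[0.2,-0.9,0.9,0.1,0,0,0],[0.2,-0.9,0.9,0.1,0,0,0]]' |tail -1
python3 -m inch '[[0.2,-0.6,0.4,0.08,0,0,0],[0.2,-0.6,0.4,0.08,0,0,0],[0.2,-0.6,0.4,0.08,0,0,0],[0.2,-0.6,0.4,0.08,0,0,0]]' |tail -1
python3 - <<'E'
from h import *
s=sense();img=read_camera('wrist');c=cam('wrist',s)
p=wfit('flange','copper',proj(c,[[.4193,.2775,.042]])[0],.064,.012,z0=.03,r=46,s=s,img=img)[0]
cv2.imwrite('pics/w12.png',img[:,:,::-1])
plan(p[0],p[1],.2417)
E
```

```text
grip_width: 0.418
grip_width: 0.419
flange px [275.6181 126.5854] xy [0.4195 0.2777] area ratio 0.955
t=37.35 pos [0.4927 0.2598 0.3475] jaw 1.3446 toolx [-0.0037 -0.0018 -1.    ] w 0.416 shift [ 1.0601  0.0133 -0.7496] level(wx,wy,wz) [ 0.     -0.001   0.0008] q [ 0.3889 -0.0371  1.915  -0.0003  1.2678 -0.9556]
```

View pics/w12.png

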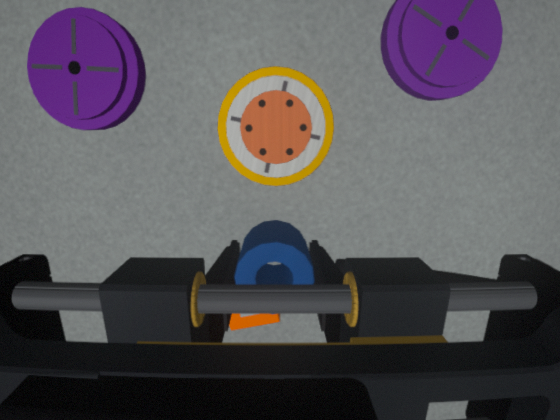

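The held bush spans columns 235–315, with its near rim at about row 241 and its near foot at about row 220. The flange is centred on yellow at (275,127).

Run:
```python
from h import *
img=cv2.imread('pics/w12.png')[:,:,::-1]
print([(r,img[r,275].tolist()) for r in list(range(217,224))+list(range(237,246))])
print(toolray((275,241),.160)+[0,0,.02],toolray((275,220.5),.1997)+[0,0,.02],toolray((235.5,268),.160),toolray((315,268),.16))
```

```text
[(217, [122, 127, 126]), (218, [121, 126, 126]), (219, [113, 117, 118]), (220, [59, 66, 80]), (221, [37, 49, 69]), (222, [37, 47, 66]), (223, [35, 48, 68]), (237, [28, 43, 64]), (238, [31, 43, 66]), (239, [28, 43, 65]), (240, [31, 47, 68]), (241, [29, 48, 76]), (242, [35, 61, 99]), (243, [38, 72, 118]), (244, [35, 71, 118]), (245, [37, 71, 119])]
[ 0.16    0.001  -0.0004] [0.1997 0.0011 0.0008] [ 0.16   -0.0181 -0.0066] [ 0.16    0.0203 -0.0066]
```

```bash
python3 -m inch '[[0.2,0,0.005,-0.35,0,0,0],[0.2,0.2,0.005,-0.753,0,0,0],[0.2,0.7,0.005,-0.753,0,0,0],[0.2,0.95,0.005,-0.753,0,0,0],[0.2,0.95,0.005,-0.753,0,0,0],[0.2,0.95,0.005,-0.753,0,0,0],[0.2,0.95,0.005,-0.753,0,0,0]]'
python3 - <<'E'
from h import *
plan(.419,.2770,.2417)
E
```

```text
clock: 38.22
eef_pos: [0.4209, 0.2783, 0.2565]
tool_rot: [0.7, 1.568, 0.474]
wrist_force: [-0.0, -0.4, -4.1]
grip_width: 0.417
t=38.23 pos [0.4209 0.2783 0.2565] jaw 1.3451 toolx [ 0.0026  0.0014 -1.    ] w 0.417 shift [ 0.1477 -0.0172 -0.0161] level(wx,wy,wz) [ 0.      0.0007 -0.0006] q [ 0.4778 -0.0563  2.0988 -0.      1.0962 -0.8673]
```

```bash
python3 -m inch '[[0.2,0.08,-0.012,-0.01,0,0,0],[0.2,0.11,-0.012,-0.01,0,0,0],[0.2,0.13,-0.012,-0.01,0,0,0],[0.2,0.13,-0.012,-0.01,0,0,0]]'
python3 -m inch '[[0.2,0.01,0,0,0,0,0],[0.2,0.01,0,0,0,0,0]]'
```

```text
clock: 38.72
eef_pos: [0.419, 0.2772, 0.2418]
tool_rot: [0.737, 1.571, 0.511]
wrist_force: [0.3, -0.8, -3.1]
grip_width: 0.419
clock: 38.98
eef_pos: [0.4191, 0.2773, 0.2417]
tool_rot: [-2.034, 1.571, -2.26]
wrist_force: [-3.9, -2.3, 5.6]
grip_width: 0.419
```

Contact. Release, rise, back off and check.

```bash
python3 -m inch '[[0.9,0,0,0,0,0,0],[0.9,0,0,0,0,0,0],[0.9,0,0,0,0,0,0],[0.9,0,0,0,0,0,0],[0.9,0,0,0,0,0,0]]' |tail -2
python3 -m inch '[[1,-0.4,0,0,0,0,0],[1,-1,0,0,0,0,0],[1,-1,0,0.4,0,0,0],[1,-1,0,0.8,0,0,0],[1,-1,0,0.8,0,0,0],[1,-1,0,0.8,0,0,0]]'
python3 - <<'E'
from h import *
s=sense();img=read_camera('wrist');c=cam('wrist',s);cv2.imwrite('pics/w13.png',img[:,:,::-1])
p=wfit('flange','copper',proj(c,[[.4193,.2775,.042]])[0],.064,.012,z0=.03,r=48,s=s,img=img)[0]
p=wfit('bush','blue',proj(c,[[.4193,.2775,.07]])[0],.04,.04,z0=.042,r=42,s=s,img=img)[0]
t=read_camera('top');cv2.imwrite('pics/t13.png',cv2.resize(t[110:260,180:460],None,fx=2.5,fy=2.5,interpolation=cv2.INTER_CUBIC)[:,:,::-1])
E
```

```text
wrist_force: [-0.1, -0.6, -0.6]
grip_width: 0.873
clock: 40.35
eef_pos: [0.4965, 0.2593, 0.3402]
tool_rot: [-2.721, 1.569, -2.947]
wrist_force: [0.5, 0.0, -0.3]
grip_width: 1.002
flange px [274.4908 121.1458] xy [0.4196 0.2776] area ratio 0.955
bush px [274.3937 118.7874] xy [0.419  0.2777] area ratio 0.872
```

View pics/w13.png

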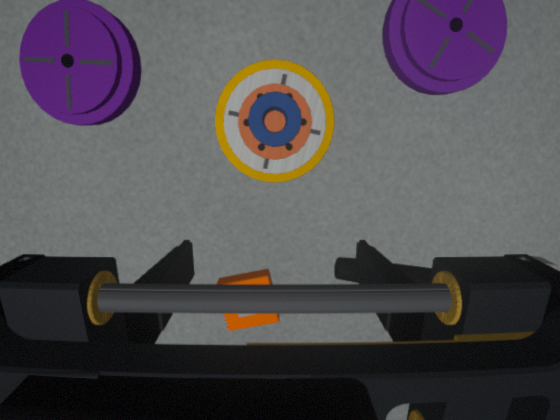

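View pics/t13.png

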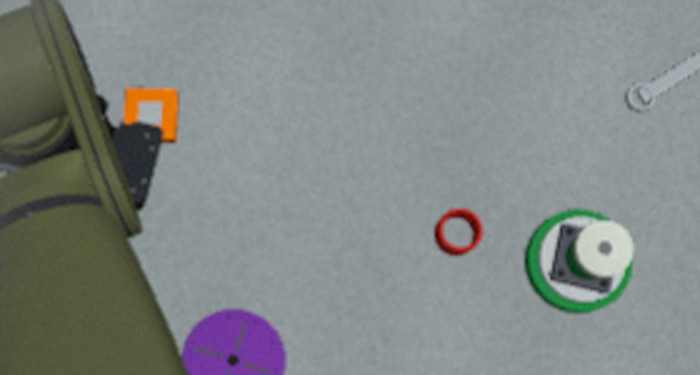

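The bush is centred on the flange at (275,121), within 0.6 mm. The orange magnet and red pipe look unmoved. In the top view the cap sits at (605,248) in the crop, apparently offset, so I'll check that this is only parallax before handing in.

Run:
```python
from h import *
ct,cs=cam('top'),cam('scene')
print('cap dot predicted top',proj(ct,[[.4355,-.2622,.099]])[0],'seen',(180+605.5/2.5,110+248/2.5))
t,sc=read_camera('top'),read_camera('scene');COL['white']=((0,0,140),(180,60,255))
A=blob(t,'red',(363,203),20);print('rpipe',least_squares(lambda p:hullc(ct,body([*p,0],.048,.032))[0]-A[0],[.46,-.13]).x,'before .4632 -.1308')
q=proj(cs,[[.4355,-.2622,.099]])[0];print('scene pred',q,'colour',sc[int(q[1]),int(q[0])-6:int(q[0])+7:3].tolist())
m=blob(sc,'orange',(259,280),20);print('magnet scene',m[0] if m else None,'before approx 259 280')
print(sense()['clock'],job_done())
```

```text
cap dot predicted top [421.599  208.0581] seen (422.2, 209.2)
rpipe [ 0.463  -0.1306] before .4632 -.1308
scene pred [192.6105 139.0643] colour [[173, 178, 162], [172, 176, 161], [88, 90, 94], [127, 131, 123], [165, 170, 156]]
magnet scene [258.431  278.1132] before approx 259 280
the job is handed in; nothing more can be done
40.55 None
```

Both machine feet are laid up in the order asked, and I handed the job in at 40.6 s with the gripper open and clear of everything. Each piece was released before the next was picked up.

**Green turntable:** the plate, green pipe and cap are stacked on the disc.
- The plate is within about 0.5 mm of the centre dot.
- The pipe is within about 1 mm of the plate.
- The cap is about 1 mm from the pipe. Its dot appears where it should in the top view, to about 1 pixel (2–3 mm), and at the expected spot in the scene view.

**Yellow turntable:** the flange and blue bush are stacked on the disc.
- The flange is within about 0.5 mm of the centre dot.
- The bush is within about 0.6 mm of the flange.

**Bystanders:** the red pipe measured within 0.3 mm of where it started. The orange magnet had no exact before-and-after measurement, but it was never approached and looks unmoved. The purple and turquoise discs were not approached.

**Checks that disagreed or failed:**
- The top and scene cameras differed from the wrist camera by 2–3 mm, roughly the stated calibration. I placed everything by the wrist camera.
- The first two-view fit put both turntables about 10 mm too low because the painted rims were only partly picked up. I dropped it in favour of the centre dots. For the green dot, the scene and wrist cameras agreed on about 30 mm, but the top camera did not. For yellow, I took 30 mm from the text. Contact on both matched 30 mm.
- One automatic fit of the placed cap also took in the disc around it, and one dot fit returned nothing. I located the cap from its grey dot instead.

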